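# Load the caliper pistons into the four-well carrier

## Task

Put the three loose nosed pistons, the one lying on the rod rest and the two standing on the bench, one each into the three empty wells of the aluminium carrier, nose up and fully down. Before it goes in, stand the lying piston nose up on the dark steel plate and let go of it, then take it again by the nose. Set the pistons down gently, do not drop them, and leave the piston already in the carrier and everything else on the bench where it is.

Things in the scene. Friction and masses are not known exactly. Their poses are not given: they have to be found in the camera images.
- piston_a_mid (a point): A steel caliper piston, 46 mm long: a round body 34 mm in diameter and 30 mm long, then a narrower round nose 22 mm in diameter and 16 mm long at one end; about 120 g. The point is on its axis, half-way along (23 mm from either end). It stands nose up on the bench; its z axis points to the nose (up). 
- piston_b_mid (a point): A steel caliper piston, 46 mm long: a round body 34 mm in diameter and 30 mm long, then a narrower round nose 22 mm in diameter and 16 mm long at one end; about 120 g. The point is on its axis, half-way along (23 mm from either end). It stands nose up on the bench like the first one; its z axis points to the nose (up). Near these two stands a wider plain piston (44 mm across, 36 mm high, no nose) that is not wanted: leave it.
- piston_c_mid (a point): A steel caliper piston, 46 mm long: a round body 34 mm in diameter and 30 mm long, then a narrower round nose 22 mm in diameter and 16 mm long at one end; about 120 g. The point is on its axis, half-way along (23 mm from either end). Its own x axis runs along it and points to the nose. It lies level, lengthwise on the two rods of the rod rest, its axis 25 mm above the bench, the nose towards the robot's right or thereabouts.
- piston_d_mid (a point): A steel caliper piston, 46 mm long: a round body 34 mm in diameter and 30 mm long, then a narrower round nose 22 mm in diameter and 16 mm long at one end; about 120 g. The point is on its axis, half-way along (23 mm from either end). It already stands nose up in the fourth well of the carrier (not one of well0 to well2); leave it there.
- rest: Rod rest, fixed: a wooden strip 60 x 26 x 4 mm with two steel rods 8 mm thick along its length (its x axis), 18 mm apart, their tops 10 mm above the bench; narrower than the piston, whose sides overhang it. Origin at the bench, under its centre.
- plate_top (a point): Dark steel plate lying fixed on the bench, 120 x 120 mm, 12 mm thick; the point is the centre of its flat top, x and y along its edges.
- carrier: Aluminium carrier, fixed: a block 134 x 134 mm and 32 mm high with four round wells at (+-31, +-31) mm from its centre, in a square 62 mm apart, each 40 mm in diameter and 24 mm deep with a 2 mm chamfer (floor 8 mm above the bench). A seated piston stands 22 mm out of the block: the nose and 6 mm of body. Origin at the bench, under its centre.
- well0 (a point): Centre of the mouth of an empty well, level with the carrier's top, 32 mm above the bench; at (+31, +31) mm in the carrier's frame.
- well1 (a point): Centre of the mouth of an empty well, 32 mm above the bench; at (+31, -31) mm in the carrier's frame.
- well2 (a point): Centre of the mouth of an empty well, 32 mm above the bench; at (-31, -31) mm in the carrier's frame.
- big_piston: Bystander: plain steel piston without nose, 44 mm in diameter, 36 mm high, standing. Origin at the centre of its underside.
- boot: Bystander: black rubber ring, 48 mm across, 10 mm high, lying flat. Origin at the centre of its underside.
- wrench: Bystander: steel wrench 180 mm long lying on the bench along its x axis.
- brush: Bystander: small brush lying on the bench along its x axis.

How it is judged:
By the outcome, as a careful person would: the job done as asked, in the order asked, and still so for the second after the job is handed in, with the robot touching nothing.
It also fails if it takes over 67 s, if anything falls off the work surface, if the arm or the gripper's body presses on something with over 40 N, if the wrist force passes 120 N, or if a joint passes its speed limit or range.

## Robot

A 6-joint arm with a two-finger parallel gripper is mounted at the origin on the work surface. World frame = base frame: x ahead of the robot, y to its left, z up, the work surface at z = 0. Lengths are in m, angles in rad, forces in N, time in s.
With the tool pointing down it reaches from about 0.275 to 0.875 m from the base axis. Payload 12.5 kg.
Tool frame: the origin (TCP) lies on the mounting face of the last link; the fingertips stand 173 mm ahead of it and the grasp point (between the pads) lies 155 mm ahead of it (env.tcp_to_tips is the distance from the TCP to the fingertips, in m); z points along the fingers, y is the line along which they close (so a half turn about z gives the same grasp; the last joint's range is limited). The gripper opens to 85 mm and grips with 20 to 120 N. Pads are 22 mm wide; open, the fingers measure 114 mm over their backs; the gripper's body (76 mm by 85 mm) begins 54 mm behind the grasp point. The pads swing forward as they close: fully open they stand 13 mm farther back than shut.
Start: joints at [1.14, 0.351, 1.652, -0, 1.139, -0.085], TCP at [0.186, 0.517, 0.405] pointing down, gripper open.
Joint ranges: [-2.75, 2.75], [-0.79, 2.1], [0.01, 2.65], [-1.57, 4.71], [0.07, 3.14], [-2.87, 2.87]. Speed limits (rad/s): [2.22, 2.22, 2.79, 3.14, 3.14, 3.14].

## Interface

Orientations are given as a unit quaternion [w, x, y, z].
In Python, from rig import env gives the robot as it stands.
- The arm moves only by the tool send_rows, never from a script. Its argument "plan" is text: rows parted by semicolons, each of 4 numbers parted by spaces: the shift along the tool's x, y, z in cm, then the turn about the tool's z in degrees. A call has 1 to 5 rows; each row is the pose to reach, as a shift and turn from the pose commanded when the call began, along the tool's axes at that moment; what a row does not reach only later rows make up. A row lasts 1/12 s, in which the tool goes at most 41.7 mm and 7.16 degrees, less where a joint would pass 70% of its speed; a pose out of reach is approached as far as the arm can. A call with a gripper value outside its range is refused whole. "claw" is the finger opening in cm, from 0 to 8.54, set as the call begins (left out, the last holds). The fingers move at their own pace and stop on an object; "squeeze" is the grip in N (left out, the last holds). Time passes only in rows, so rows that repeat a pose let the fingers close. It gives the time, the measured TCP pose, the force, the opening and the grip force at its end, in the units of the state.
- env.read_state(): the state, without advancing time (a new reading comes with each control period).
- env.get_image(name): name is "side" or "top" or "wrist"; returns (picture, depth): 420x560x3 uint8, red, green, blue; 420x560 float32, m along the optical axis (not along the pixel's ray), 0 where there is no reading.
- env.camera_info(name): a dict with "fx", "fy", "cx", "cy" (pixels), "rvec" (rotation vector, rad) and "tvec" (3), from world to camera coordinates, as OpenCV has them; the wrist camera has in their place "T_tool_cam" (4x4, takes a point from camera to tool coordinates, whose origin is the TCP and whose axes are the flange's). Camera axes: x right, y down, z forward; pixel columns grow to the right and rows downward; lengths in m; the calibration is good to about 2 mm. A picture is of the moment at which its call begins: read the wrist's pose just before it. camera_info takes no time and is no camera call.
- env.finish_job(): hands the job in; it is judged then, once.
The state is a dict: "time_s": time; "qpos": joint angles; "dq": joint speeds; "tau": joint torques, N m; "position": TCP position; "tool_rot": TCP orientation; "wrist_force": force on the tool from outside, world axes, zero at the start; "ft_torque": the same for the moment, N m; "finger_gap": finger opening in m; "grasp_force": force on a finger pad.
Only numpy, scipy, OpenCV 4.12 (cv2) and the standard library are available. Lean on these libraries where they do the work, as an engineer would, in place of code of your own. Each camera call takes 0.05 s, during which the arm holds its last target. There are 200 camera calls.

## Working session

There is one attempt and no reset: what is moved stays moved. The work goes in short steps, Python scripts to look and compute and a tool call to move; the robot and the scene stay as the last step left them, time stands still between calls to the robot, and variables do not carry over. Pictures are saved under pics/ and viewed, at most 10 in all, crops included, and the job is handed in when it is done.

Besides the shell and the picture viewer there is one more tool, called after "Call:" by a JSON object that holds its "fn" and its "kwargs". send_rows: Moves the arm, as the interface text tells. Its arguments: {"type":"object","properties":{"plan":{"type":"string"},"claw":{"type":"number"},"squeeze":{"type":"number"}},"required":["plan"]}

```bash
ls; mkdir -p pics
python3 - <<'E'
from rig import env
import cv2,numpy as np
s=env.read_state();print(s)
for n in ("side","top","wrist"):
    i=env.camera_info(n);print(n,{k:np.round(v,4).tolist() for k,v in i.items()})
a,d=env.get_image("top");b,e=env.get_image("side")
np.savez("v0.npz",a=a,d=d,b=b,e=e)
cv2.imwrite("pics/top0.png",a[:,:,::-1]);cv2.imwrite("pics/side0.png",b[:,:,::-1])
E
```

```text
pics
{'time_s': 0.0, 'qpos': array([ 1.14038223e+00,  3.51239020e-01,  1.65243833e+00, -8.25204109e-06,
        1.13915147e+00, -8.46060210e-02]), 'dq': array([-0.00043702,  0.00119818, -0.00049171,  0.0011839 , -0.00395406,
        0.00070989]), 'tau': array([ 1.21785779e-03, -5.06104910e+01, -2.91403341e+01, -4.53501036e-05,
        4.49448038e-03,  3.87878444e-06]), 'position': array([0.1863484 , 0.51732272, 0.40415137]), 'tool_rot': array([-1.53786777e-04,  1.72042074e-01,  9.85089409e-01, -5.98658623e-04]), 'wrist_force': array([-0.53639071, -0.50348985,  0.15107203]), 'ft_torque': array([ 0.02898143, -0.03166724,  0.03303423]), 'grasp_force': 0.0, 'finger_gap': 0.08520574578960043}
side {'fx': 426.4828, 'fy': 426.4828, 'cx': 278.0303, 'cy': 210.0686, 'rvec': [0.2152, -2.6981, 1.455], 'tvec': [0.4792, 0.081, 1.1487]}
top {'fx': 523.6681, 'fy': 523.6681, 'cx': 277.524, 'cy': 211.4619, 'rvec': [2.1945, -2.1999, 0.0558], 'tvec': [0.0057, 0.503, 1.3599]}
wrist {'fx': 319.2466, 'fy': 319.2466, 'cx': 277.9033, 'cy': 211.0668, 'T_tool_cam': [[0.0015, -0.959, -0.2833, 0.0727], [1.0, 0.0013, 0.0009, -0.0017], [-0.0005, -0.2833, 0.959, 0.0311], [0.0, 0.0, 0.0, 1.0]]}
```

View pics/top0.png

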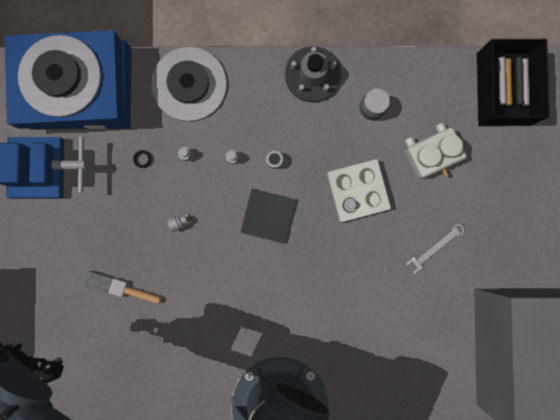

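View pics/side0.png

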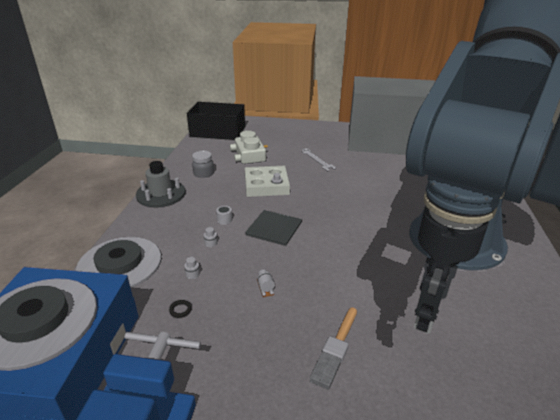

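Top view: pistons A/B at (184,153) and (232,156), the wide piston at (275,159). Piston C is on the rest at (179,223) with its nose to the upper right, the plate is at (269,216), and the carrier is at (359,190) with D in its well at (350,205). Next I'll get coarse positions.

```bash
cat > h.py <<'E'
import numpy as np,cv2
from rig import env
from scipy.spatial.transform import Rotation as R
def Tw(n,s=None):
    i=env.camera_info(n)
    K=(i["fx"],i["fy"],i["cx"],i["cy"])
    if n=="wrist":
        s=s or env.read_state();q=s["tool_rot"]
        T=np.eye(4);T[:3,:3]=R.from_quat(np.r_[q[1:],q[0]]).as_matrix();T[:3,3]=s["position"]
        return K,T@np.array(i["T_tool_cam"])
    M=np.eye(4);M[:3,:3]=R.from_rotvec(i["rvec"]).as_matrix();M[:3,3]=i["tvec"]
    return K,np.linalg.inv(M)
def ray(KT,uv,z):
    K,T=KT;uv=np.atleast_2d(uv).astype(float)
    d=np.c_[(uv[:,0]-K[2])/K[0],(uv[:,1]-K[3])/K[1],np.ones(len(uv))]@T[:3,:3].T
    return T[:3,3]+d*((z-T[2,3])/d[:,2])[:,None]
def cloud(KT,D):
    K,T=KT;v,u=np.mgrid[:D.shape[0],:D.shape[1]]
    P=np.stack([(u-K[2])/K[0]*D,(v-K[3])/K[1]*D,D],-1)
    return P@T[:3,:3].T+T[:3,3]
def totool(s,p):
    q=s["tool_rot"];return R.from_quat(np.r_[q[1:],q[0]]).as_matrix().T@(np.asarray(p)-s["position"])
E
python3 - <<'E'
from h import *
f=np.load("v0.npz");T=Tw("top")
for n,u,z in (("a",(184,152),.046),("b",(232,155),.046),("big",(275,159),.036),("c",(179,223),.025),("plate",(269,216),.012),("carrier",(359,190),.032),("d",(350,205),.054)):
    print(n,ray(T,u,z).round(4))
P=cloud(T,f["d"])
for n,(u,v) in (("a",(184,152)),("b",(232,155)),("c",(178,224)),("plate",(269,216)),("bench",(220,200)),("car",(360,190))): print(n,P[v,u].round(4))
E
```

```text
a [[0.655  0.2445 0.046 ]]
b [[0.6469 0.1212 0.046 ]]
big [[0.6378 0.0107 0.036 ]]
c [[0.4731 0.26   0.025 ]]
plate [[0.4912 0.0269 0.012 ]]
carrier [[ 0.5572 -0.2065  0.032 ]]
d [[ 0.517  -0.1798  0.054 ]]
a [0.6545 0.2441 0.0486]
b [0.6481 0.1218 0.0386]
c [0.4701 0.2595 0.0416]
plate [0.4911 0.0268 0.0146]
bench [0.5343 0.1565 0.0017]
car [ 0.5574 -0.2095  0.0295]
```

Call:
{"fn": "send_rows", "kwargs": {"plan": "-3.54 -1.46 0.95 0;-7.08 -2.92 1.9 0;-10.62 -4.38 2.85 0;-14.16 -5.84 3.8 0;-17.7 -7.3 4.75 0", "squeeze": 20}}

```text
time_s: 0.52
position: [0.329, 0.3873, 0.3566]
tool_rot: [-0.0, 0.172, 0.985, -0.0]
wrist_force: [1.0, 0.6, -0.2]
finger_gap: 0.0853
grasp_force: 0.0
```

Call:
{"fn": "send_rows", "kwargs": {"plan": "-3.54 -1.46 0.95 7;-7.08 -2.92 1.9 14;-10.62 -4.38 2.85 21;-14.16 -5.84 3.8 28;-17.7 -7.3 4.75 35"}}

```text
time_s: 0.93
position: [0.471, 0.2585, 0.3091]
tool_rot: [-0.0, 0.463, 0.886, -0.0]
wrist_force: [0.0, 0.7, -0.1]
finger_gap: 0.0857
grasp_force: 0.0
```

Call:
{"fn": "send_rows", "kwargs": {"plan": "0 0 0 0;0 0 0 0;0 0 0 0"}}

```text
time_s: 1.18
position: [0.4697, 0.2602, 0.3095]
tool_rot: [-0.0, 0.46, 0.888, -0.0]
wrist_force: [-1.1, -0.1, -1.0]
finger_gap: 0.0856
grasp_force: 0.0
```

Run:
```python
from h import *
import pickle
s=env.read_state();a,d=env.get_image("wrist")
pickle.dump((s,a,d,Tw("wrist",s)),open("w1.pkl","wb"))
cv2.imwrite("pics/w1.png",a[:,:,::-1]);print(s["time_s"],s["position"],s["tool_rot"])
```

```text
1.1833 [0.46967301 0.26020252 0.30948996] [-2.95760108e-04  4.59955532e-01  8.87941870e-01 -2.38289219e-04]
```

View pics/w1.png

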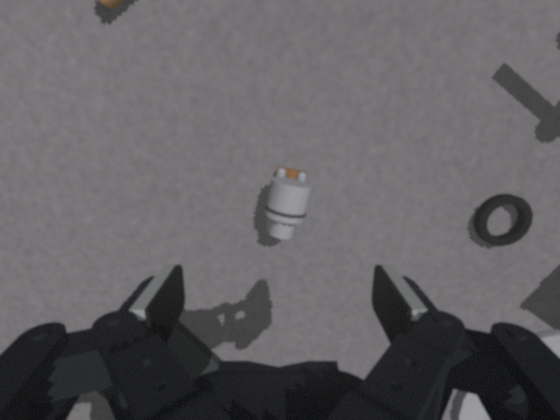

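The wrist view shows piston C with its nose tip at (281,237) and body end at (291,178). The wood of the rest peeks out at the top, at (291,172).

Run:
```python
from h import *
import pickle
s,a,d,KT=pickle.load(open("w1.pkl","rb"))
P=cloud(KT,d);c=P[160:255,250:330]
g=a[160:255,250:330]
print("bench z",np.median(P[60:150,150:400,2]))
m=(c[...,2]>.025)&(d[160:255,250:330]>0)
p=c[m];print(len(p),p.min(0),p.max(0))
# bench-height rays on silhouette at axis height: side edges by row
n,l,st,ce=cv2.connectedComponentsWithStats(m.astype(np.uint8))
k=1+np.argmax(st[1:,4]);p=c[l==k]
xy=p[:,:2];mu=xy.mean(0);w,V=np.linalg.eigh(np.cov((xy-mu).T));ax=V[:,1]*np.sign(-V[1,1])
t=(xy-mu)@ax;q=(xy-mu)@np.array([-ax[1],ax[0]])
print("mu",mu,"axis",ax,np.degrees(np.arctan2(ax[1],ax[0])))
for lo in np.arange(-.03,.032,.004):
    k=(t>=lo)&(t<lo+.004)
    if k.sum()>5: print(round(lo*1000),k.sum(),(q[k].min()*1000).round(1),(q[k].max()*1000).round(1),(p[k,2].max()*1000).round(1),(np.percentile(p[k,2],90)*1000).round(1))
print("tool y angle",(lambda q:np.degrees(np.arctan2(*(R.from_quat(np.r_[q[1:],q[0]]).as_matrix()[[1,0],1]))))(s["tool_rot"]))
```

```text
bench z -0.0002386122323330131
2050 [0.44970623 0.23691546 0.02505938] [0.49183972 0.28880357 0.04297952]
mu [0.47128913 0.26521012] axis [ 0.40910857 -0.91248571] -65.85115105784294
-22 159 -15.3 16.2 41.7 39.5
-18 209 -15.8 17.5 42.5 41.5
-14 211 -15.8 17.2 42.7 41.4
-10 205 -15.7 17.3 42.4 41.5
-6 203 -15.8 17.0 43.0 41.5
-2 194 -15.8 17.0 42.4 41.4
2 220 -16.1 17.6 42.9 41.6
6 179 -15.5 17.3 42.8 41.4
10 77 -15.8 16.9 42.0 41.1
14 121 -10.1 11.8 37.3 35.7
18 118 -10.0 11.6 36.4 35.6
22 120 -10.0 11.5 36.5 35.6
26 34 -9.2 10.3 36.3 35.4
tool y angle 35.23152560171154
```

Call:
{"fn": "send_rows", "kwargs": {"plan": "-1 0 2.5 5.5;-2.05 0 5 11.1;-2.05 0 8 11.1;-2.05 0 10.5 11.1;-2.05 0.03 11.7 11.1", "claw": 6}}

```text
time_s: 1.65
position: [0.4806, 0.2442, 0.1904]
tool_rot: [-0.001, 0.543, 0.84, -0.001]
wrist_force: [0.4, 0.4, -0.2]
finger_gap: 0.0596
grasp_force: 0.0
```

Call:
{"fn": "send_rows", "kwargs": {"plan": "0 0 0 0;0 0 0 0"}}

```text
time_s: 1.82
position: [0.4818, 0.2443, 0.1933]
tool_rot: [-0.0, 0.543, 0.84, 0.0]
wrist_force: [0.2, -0.0, 0.1]
finger_gap: 0.06
grasp_force: 0.0
```

Run:
```python
from h import *
s=env.read_state();a,d=env.get_image("wrist")
q=s["tool_rot"];y=R.from_quat(np.r_[q[1:],q[0]]).as_matrix()[:,1]
print(env.tcp_to_tips,s["position"],s["finger_gap"],np.degrees(np.arctan2(y[1],y[0])))
cv2.imwrite("pics/w2.png",a[:,:,::-1])
```

```text
0.1734 [0.4818238  0.2442891  0.19328728] 0.060022356312954904 24.18044560830628
```

View pics/w2.png

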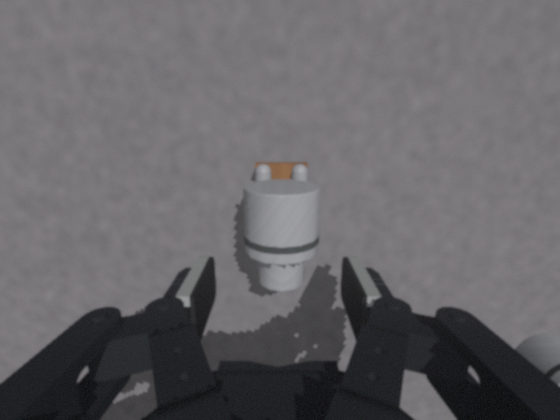

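Tool aligned: the nose is centred at (281,275), midway between the pads. Closing.

Call:
{"fn": "send_rows", "kwargs": {"plan": "-0.1 0 0 0;-0.1 0 0 0;-0.1 0 0 0;-0.1 0 0 0;-0.1 0 0 0", "claw": 1.8, "squeeze": 20}}

```text
time_s: 2.28
position: [0.4828, 0.2426, 0.1934]
tool_rot: [0.0, 0.544, 0.839, 0.001]
wrist_force: [0.6, -1.4, 4.9]
finger_gap: 0.0212
grasp_force: 20.6
```

Call:
{"fn": "send_rows", "kwargs": {"plan": "0 0 0 0;0 0 0 0;0 0 0 0"}}

```text
time_s: 2.53
position: [0.4828, 0.2426, 0.1932]
tool_rot: [0.0, 0.544, 0.839, 0.001]
wrist_force: [2.4, -1.5, 5.8]
finger_gap: 0.0208
grasp_force: 20.7
```

Call:
{"fn": "send_rows", "kwargs": {"plan": "0 0 -0.5 0;0 0 -1.2 0;0 0 -2.5 0;0 0 -4 0;0 0 -6 0"}}

```text
time_s: 2.95
position: [0.4819, 0.2424, 0.2528]
tool_rot: [-0.001, 0.544, 0.839, -0.001]
wrist_force: [-0.2, -0.2, -0.7]
finger_gap: 0.0207
grasp_force: 20.2
```

Call:
{"fn": "send_rows", "kwargs": {"plan": "0 0 0 0;0 0 0 0"}}

```text
time_s: 3.12
position: [0.4824, 0.2427, 0.2535]
tool_rot: [0.0, 0.544, 0.839, 0.001]
wrist_force: [-1.1, 0.2, -0.7]
finger_gap: 0.0207
grasp_force: 20.1
```

Run:
```python
from h import *
s=env.read_state();a,d=env.get_image("wrist");b,e=env.get_image("side")
print(s["position"],s["finger_gap"],s["wrist_force"])
b=cv2.resize(b[230:340,200:420],None,fx=2.5,fy=2.5)
o=np.zeros((420+275,560,3),np.uint8);o[:420]=a;o[420:420+275,:550]=b
o=cv2.resize(o,None,fx=.86,fy=.86)
cv2.imwrite("pics/w3.png",o[:,:,::-1])
```

```text
[0.48240755 0.24266504 0.25354307] 0.020669548383273346 [-1.13009736  0.22101403 -0.65514796]
```

View pics/w3.png

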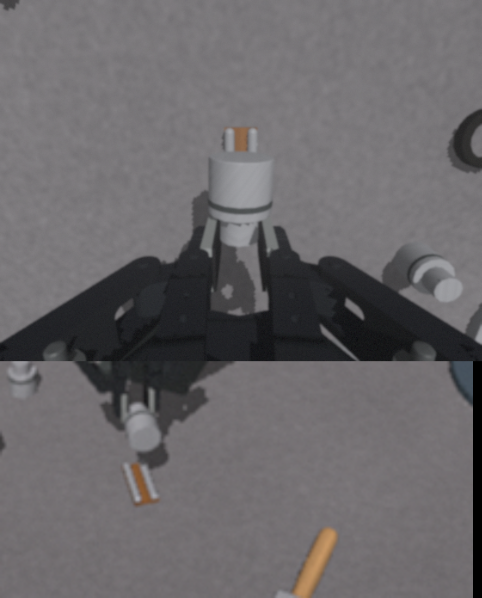

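Lifted: C is held by the nose and still level, with the body towards tool +x. It won't swing by itself, so I'll roll it upright against the plate's edge. First I need the plate and everything else from the top image.

Run:
```python
from h import *
f=np.load("v0.npz");T=Tw("top");a=f["a"]
g=cv2.cvtColor(a,cv2.COLOR_RGB2GRAY)
def rect(m,z,roi):
    u0,v0,u1,v1=roi;mm=np.zeros_like(m);mm[v0:v1,u0:u1]=m[v0:v1,u0:u1]
    cs,_=cv2.findContours(mm,cv2.RETR_EXTERNAL,cv2.CHAIN_APPROX_NONE);c=max(cs,key=cv2.contourArea)
    p=ray(T,c[:,0,:],z)[:,:2]*1000
    r=cv2.minAreaRect(p.astype(np.float32));print(r)
    print(cv2.boxPoints(r).round(1).tolist())
rect((g<60).astype(np.uint8),.012,(235,180,305,250))
rect((g>150).astype(np.uint8),.032,(320,155,395,225))
```

```text
((478.44580078125, -29.237014770507812), (8.268468856811523, 114.40998077392578), 75.76722717285156)
[[422.0, -19.200000762939453], [532.9000244140625, -47.29999923706055], [534.9000244140625, -39.29999923706055], [424.0, -11.199999809265137]]
((557.052734375, -204.71365356445312), (133.3466339111328, 133.9169921875), 14.608980178833008)
[[475.6000061035156, -156.6999969482422], [509.3999938964844, -286.29998779296875], [638.5, -252.6999969482422], [604.7000122070312, -123.0999984741211]]
```

Call:
{"fn": "send_rows", "kwargs": {"plan": "-2.5 -1.3 -0.6 0;-5.4 -2.8 -1.5 0;-8.5 -4.5 -2 0;-11.6 -6.1 -2.5 0;-14.74 -7.72 -3 0"}}

```text
time_s: 3.63
position: [0.4714, 0.0751, 0.282]
tool_rot: [-0.001, 0.544, 0.839, -0.001]
wrist_force: [1.2, -0.5, -1.5]
finger_gap: 0.0208
grasp_force: 20.2
```

Call:
{"fn": "send_rows", "kwargs": {"plan": "-3.1 -1.6 0 7;-6.2 -3.2 0 14;-9.2 -4.8 0 21;-12.3 -6.4 0 28;-14.74 -7.72 0 35"}}

```text
time_s: 4.05
position: [0.4612, -0.0916, 0.2819]
tool_rot: [-0.001, 0.773, 0.634, -0.0]
wrist_force: [0.9, -0.0, -0.3]
finger_gap: 0.0209
grasp_force: 20.1
```

Call:
{"fn": "send_rows", "kwargs": {"plan": "0 0 0 3;0 0 0 3;0 0 0 3"}}

```text
time_s: 4.3
position: [0.4615, -0.0895, 0.282]
tool_rot: [-0.001, 0.787, 0.617, -0.0]
wrist_force: [-0.3, -0.8, -1.5]
finger_gap: 0.021
grasp_force: 20.2
```

Run:
```python
from h import *
import pickle
s=env.read_state();a,d=env.get_image("wrist")
pickle.dump((s,a,d,Tw("wrist",s)),open("w4.pkl","wb"))
q=s["tool_rot"];x=R.from_quat(np.r_[q[1:],q[0]]).as_matrix()[:,0]
print(s["position"],np.degrees(np.arctan2(x[1],x[0])),s["qpos"])
cv2.imwrite("pics/w4.png",a[:,:,::-1])
```

```text
[ 0.46153655 -0.08945142  0.28196966] 76.17676395127937 [-2.90533978e-01  3.88548876e-01  1.96004627e+00  1.67554810e-04
  7.94616766e-01 -4.93906348e-02]
```

View pics/w4.png

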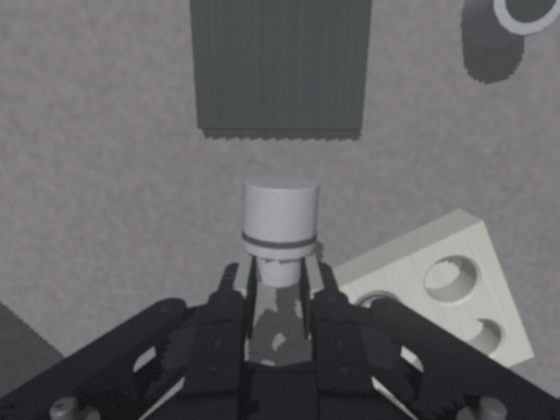

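The plate's near top edge runs from (199,129) to (363,131), and C's body end is at (281,182). The edge is almost square to the tool.

Run:
```python
from h import *
import pickle
s,a,d,KT=pickle.load(open("w4.pkl","rb"))
p=ray(KT,[(199,129),(281,130),(363,131)],.012)
for q in p: print("edge",q.round(4),(totool(s,q)*1000).round(1))
P=cloud(KT,d)
for u in (270,281,292):
    print([(totool(s,P[v,u])*1000).round(1).tolist() for v in (181,186,200,225,262,275)])
print((cloud(KT,d)[60:115,240:320,2]).mean())
```

```text
edge [ 0.4196 -0.0153  0.012 ] [ 61.9 -58.  270.1]
edge [ 0.4772 -0.0301  0.012 ] [ 61.3   1.5 270. ]
edge [ 0.5349 -0.045   0.012 ] [ 60.7  61.  269.9]
[[43.1, -4.3, 170.5], [43.0, -4.1, 160.4], [38.7, -3.9, 154.1], [28.6, -4.0, 152.9], [9.3, -4.2, 159.2], [3.0, -4.2, 159.1]]
[[43.0, 0.6, 171.0], [43.2, 0.5, 159.3], [39.1, 0.4, 152.6], [29.0, 0.5, 151.8], [9.6, 0.6, 158.6], [3.1, 0.6, 158.9]]
[[42.8, 5.5, 172.0], [43.0, 5.0, 160.5], [38.7, 4.8, 154.0], [28.5, 4.9, 153.2], [8.5, 5.5, 160.9], [2.3, 5.6, 160.5]]
0.012431071342294726
```

Call:
{"fn": "send_rows", "kwargs": {"plan": "0 0 3 0;0 0 6 0;0.5 0 8 0;1 0 8.85 0;1 0 8.85 0"}}

```text
time_s: 4.77
position: [0.4639, -0.0784, 0.1926]
tool_rot: [-0.001, 0.787, 0.617, -0.001]
wrist_force: [-0.7, -0.5, -1.0]
finger_gap: 0.0211
grasp_force: 20.2
```

Call:
{"fn": "send_rows", "kwargs": {"plan": "0 0 0 0;0.5 0 0 0;1 0 0 0;1.15 0 -0.3 0;1.25 0 -0.66 0"}}

```text
time_s: 5.18
position: [0.4675, -0.0674, 0.2017]
tool_rot: [0.001, 0.787, 0.616, 0.0]
wrist_force: [0.0, -1.3, -2.8]
finger_gap: 0.0209
grasp_force: 21.3
```

Call:
{"fn": "send_rows", "kwargs": {"plan": "0.2 0 -0.3 0;0.4 0 -0.6 0;0.4 0 -0.6 0"}}

```text
time_s: 5.43
position: [0.4684, -0.0635, 0.2077]
tool_rot: [0.001, 0.787, 0.616, 0.0]
wrist_force: [0.6, -0.2, -1.3]
finger_gap: 0.0208
grasp_force: 21.3
```

```bash
cat > ang.py <<'E'
from h import *
import sys
s=env.read_state();a,d=env.get_image("wrist");P=cloud(Tw("wrist",s),d)
cv2.imwrite("pics/%s.png"%sys.argv[1],a[:,:,::-1])
print(s["position"].round(4))
for v in range(150,290,6):
    t=totool(s,P[v,281]);
    if d[v,281]>0: print(v,(t*1000).round(1)[[0,2]],P[v,281,2].round(4),a[v,281])
E
python3 ang.py w5
```

```text
[ 0.4684 -0.0635  0.2077]
150 [ 54.2 195.7] 0.012 [82 87 85]
156 [ 51.1 196.3] 0.0114 [85 88 89]
162 [ 48.2 195.5] 0.0122 [86 91 90]
168 [ 44.8 197.1] 0.0105 [86 90 90]
174 [ 42.  195.3] 0.0123 [84 90 89]
180 [ 38.6 196.5] 0.0111 [117 118 121]
186 [ 41.6 167.3] 0.0404 [136 137 141]
192 [ 41.7 155.3] 0.0524 [182 183 187]
198 [ 39.4 154.4] 0.0532 [177 178 182]
204 [ 36.7 155.2] 0.0525 [179 179 183]
210 [ 34.2 155.2] 0.0525 [177 178 182]
216 [ 32.2 153.6] 0.054 [174 176 179]
222 [ 29.5 154.1] 0.0536 [177 178 182]
228 [ 27.  153.9] 0.0538 [175 176 180]
234 [ 24.6 153.3] 0.0544 [176 176 181]
240 [ 22.3 152.6] 0.0551 [172 172 177]
246 [ 19.1 153.7] 0.054 [90 93 94]
252 [ 16.7 153.2] 0.0544 [172 173 177]
258 [ 13.9 153.3] 0.0544 [171 171 175]
264 [  8.7 158.5] 0.0492 [164 165 169]
270 [  6.4 157.2] 0.0505 [171 172 176]
276 [  3.6 157.2] 0.0505 [172 173 177]
282 [1.000e-01 1.582e+02] 0.0495 [167 167 171]
288 [ -2.3 157.1] 0.0506 [156 156 161]
```

Call:
{"fn": "send_rows", "kwargs": {"plan": "-0.8 0 0 0;-1.55 0 0 0;-1.55 0 0.8 0;-1.55 0 1.67 0;-1.55 0 1.67 0"}}

```text
time_s: 5.9
position: [0.4638, -0.079, 0.1883]
tool_rot: [-0.001, 0.788, 0.616, -0.001]
wrist_force: [0.2, 0.6, -2.0]
finger_gap: 0.0207
grasp_force: 21.3
```

Call:
{"fn": "send_rows", "kwargs": {"plan": "0 0 0 0;0.5 0 0 0;0.95 0 0 0;0.97 0 -0.1 0;0.99 0 -0.2 0"}}

```text
time_s: 6.32
position: [0.4669, -0.0688, 0.1923]
tool_rot: [0.0, 0.787, 0.617, -0.0]
wrist_force: [-0.5, -2.1, -2.5]
finger_gap: 0.0208
grasp_force: 21.3
```

Call:
{"fn": "send_rows", "kwargs": {"plan": "0.05 0 -0.2 0;0.12 0 -0.32 0;0.18 0 -0.46 0;0.24 0 -0.6 0;0.24 0 -0.6 0"}}

```text
time_s: 6.73
position: [0.4674, -0.0668, 0.1983]
tool_rot: [0.0, 0.788, 0.616, 0.0]
wrist_force: [-1.2, -3.3, -2.1]
finger_gap: 0.0207
grasp_force: 21.5
```

```bash
python3 ang.py w6
```

```text
[ 0.4674 -0.0668  0.1983]
150 [ 55.2 185.5] 0.0128 [84 89 88]
156 [ 52.3 186.1] 0.0122 [82 87 87]
162 [ 49.3 187.2] 0.0111 [86 92 89]
168 [ 46.3 187.4] 0.0109 [84 90 89]
174 [ 43.3 187.6] 0.0108 [86 90 91]
180 [ 40.4 187.2] 0.0112 [87 92 92]
186 [ 41.4 167.9] 0.0305 [143 143 147]
192 [ 41.  158.3] 0.04 [183 184 189]
198 [ 38.6 157.6] 0.0408 [185 186 190]
204 [ 36.1 157.5] 0.0408 [184 185 189]
210 [ 33.8 156.7] 0.0416 [182 183 187]
216 [ 31.  157.2] 0.0411 [181 182 186]
222 [ 28.3 157.5] 0.0408 [182 182 186]
228 [ 25.9 157. ] 0.0413 [182 182 187]
234 [ 23.8 155.3] 0.043 [180 180 184]
240 [ 21.2 155.2] 0.0432 [131 133 136]
246 [ 18.5 155.3] 0.043 [115 118 119]
252 [ 15.8 155.1] 0.0432 [178 178 182]
258 [ 13.  155.3] 0.043 [142 142 147]
264 [  7.8 160.3] 0.038 [174 176 180]
270 [  5.4 159.1] 0.0392 [176 177 180]
276 [  2.5 159.2] 0.0391 [175 176 180]
282 [  0.2 158. ] 0.0403 [172 172 177]
288 [ -2.6 157.6] 0.0407 [154 154 158]
```

Call:
{"fn": "send_rows", "kwargs": {"plan": "-0.5 0 0 0;-0.5 0 0.4 0;-0.5 0 0.4 0;-0.1 0 0.4 0;0.15 0 0.35 0"}}

```text
time_s: 7.2
position: [0.4678, -0.0659, 0.1947]
tool_rot: [0.0, 0.787, 0.617, -0.001]
wrist_force: [-3.0, -11.3, 4.1]
finger_gap: 0.0212
grasp_force: 22.7
```

Call:
{"fn": "send_rows", "kwargs": {"plan": "0 0 0 0;0.1 0 -0.1 0;0.25 0 -0.3 0;0.4 0 -0.5 0;0.4 0 -0.5 0"}}

```text
time_s: 7.62
position: [0.4687, -0.0622, 0.2]
tool_rot: [0.001, 0.787, 0.617, -0.001]
wrist_force: [-4.3, -15.4, 3.1]
finger_gap: 0.0207
grasp_force: 32.3
```

```bash
python3 ang.py w7|awk 'NR==1||$1>180'
```

```text
[ 0.4687 -0.0622  0.2   ]
186 [ 42.  165.1] 0.0349 [181 182 186]
192 [ 40.1 161.9] 0.0381 [198 199 203]
198 [ 37.3 162.8] 0.0372 [201 200 205]
204 [ 34.9 161.8] 0.0382 [199 199 203]
210 [ 32.4 161.3] 0.0386 [195 196 200]
216 [ 30.  160.7] 0.0393 [196 197 202]
222 [ 27.6 159.7] 0.0403 [194 196 200]
228 [ 25.3 158.5] 0.0415 [195 196 201]
234 [ 23.1 157.2] 0.0428 [189 190 195]
240 [ 20.5 156.9] 0.0431 [ 96 101 103]
246 [ 18.1 156.1] 0.0439 [190 191 195]
252 [ 15.5 155.9] 0.0441 [189 191 195]
258 [ 10.6 160.5] 0.0395 [171 171 177]
264 [  8.4 159. ] 0.041 [188 189 194]
270 [  5.7 158.6] 0.0414 [186 187 191]
276 [  3.6 157. ] 0.043 [187 188 192]
282 [  0.7 157.1] 0.043 [182 182 187]
288 [ -1.  154.7] 0.0453 [183 184 188]
```

Call:
{"fn": "send_rows", "kwargs": {"plan": "0.05 0 -0.3 0;0.12 0 -0.57 0;0.3 0 -0.82 0;0.47 0 -1.07 0;0.75 0 -1.28 0"}}

```text
time_s: 8.08
position: [0.4705, -0.0543, 0.2125]
tool_rot: [0.0, 0.788, 0.616, -0.0]
wrist_force: [-0.4, -0.5, -1.5]
finger_gap: 0.0208
grasp_force: 26.4
```

Call:
{"fn": "send_rows", "kwargs": {"plan": "0 0 0 0;0.14 0 -0.1 0;0.27 0 -0.19 0;0.27 0 -0.19 0"}}

```text
time_s: 8.42
position: [0.4712, -0.0514, 0.2144]
tool_rot: [-0.0, 0.787, 0.616, 0.0]
wrist_force: [0.4, -0.9, -0.4]
finger_gap: 0.0208
grasp_force: 26.4
```

```bash
python3 ang.py w8|awk 'NR==1||$1>170'
```

```text
[ 0.4712 -0.0514  0.2144]
174 [ 40.7 202.9] 0.0115 [86 90 91]
180 [ 37.3 203.1] 0.0113 [91 96 97]
186 [ 41.2 168.9] 0.0455 [197 198 203]
192 [ 38.8 167.8] 0.0466 [199 200 203]
198 [ 36.2 167.2] 0.0472 [199 200 204]
204 [ 33.6 166.7] 0.0477 [195 196 200]
210 [ 31.6 164.2] 0.0501 [196 197 201]
216 [ 29.4 162.4] 0.052 [197 198 202]
222 [ 27.  161.5] 0.0529 [198 199 203]
228 [ 24.6 160.6] 0.0538 [195 195 200]
240 [ 20.3 157.6] 0.0568 [195 196 201]
246 [ 17.  158.8] 0.0556 [195 197 200]
252 [ 12.6 162.4] 0.0519 [184 184 189]
258 [ 10.  161.8] 0.0526 [196 196 201]
264 [  8.4 159. ] 0.0553 [193 194 198]
270 [  5.7 158.6] 0.0557 [195 195 199]
276 [  3.6 157.1] 0.0573 [189 190 195]
282 [  1.2 156.2] 0.0582 [189 190 194]
288 [-35.5 214.8] -0.0004 [109 108 111]
```

View pics/w8.png

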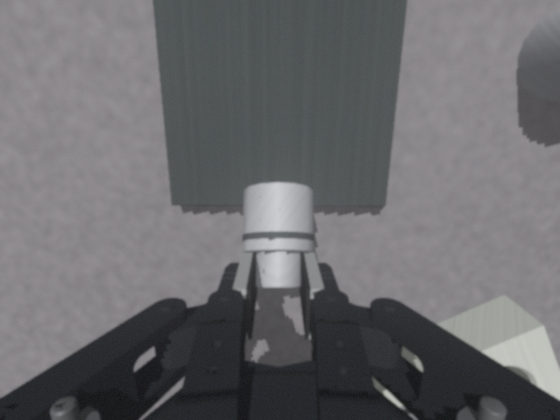

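Tilted about 28° so far, body end at (279,190) dipping towards the plate, contact now lost. I'll push again with more bite.

Call:
{"fn": "send_rows", "kwargs": {"plan": "-0.6 0 0 0;-1.1 0 0 0;-1.1 0 0.6 0;-1.1 0 1.08 0;-1.1 0 1.08 0"}}

```text
time_s: 8.88
position: [0.4681, -0.0625, 0.2024]
tool_rot: [-0.001, 0.788, 0.616, -0.001]
wrist_force: [-0.6, 0.8, -2.0]
finger_gap: 0.0209
grasp_force: 26.4
```

Call:
{"fn": "send_rows", "kwargs": {"plan": "0.4 0 0 0;0.74 0 0 0;0.9 0 -0.15 0;1.06 0 -0.32 0;1.3 0 -0.5 0"}}

```text
time_s: 9.3
position: [0.4714, -0.051, 0.2095]
tool_rot: [0.001, 0.787, 0.617, -0.001]
wrist_force: [-11.0, -18.3, 20.2]
finger_gap: 0.0208
grasp_force: 40.0
```

Call:
{"fn": "send_rows", "kwargs": {"plan": "0.1 0 -0.08 0;0.23 0 -0.18 0;0.23 0 -0.18 0"}}

```text
time_s: 9.55
position: [0.4721, -0.0482, 0.2113]
tool_rot: [0.001, 0.787, 0.617, -0.001]
wrist_force: [-9.9, -15.5, 18.3]
finger_gap: 0.021
grasp_force: 37.5
```

```bash
python3 ang.py w9|awk 'NR==1||$1>170'
```

```text
[ 0.4721 -0.0482  0.2113]
174 [ 41.2 200. ] 0.0112 [87 92 93]
180 [ 38.  199.7] 0.0115 [88 93 94]
186 [ 37.6 186.1] 0.0252 [177 178 181]
192 [ 35.5 182. ] 0.0293 [179 179 183]
198 [ 33.3 178.7] 0.0326 [175 175 180]
204 [ 30.7 177.3] 0.034 [178 179 182]
210 [ 28.9 173.4] 0.0379 [178 179 184]
216 [ 27.5 168.6] 0.0427 [172 173 176]
222 [ 25.4 166.3] 0.045 [ 99 103 104]
228 [ 23.2 164.6] 0.0467 [176 177 181]
234 [ 20.8 163.5] 0.0478 [145 144 149]
240 [ 17.  165.8] 0.0455 [139 139 144]
246 [ 15.1 163.4] 0.0479 [174 175 179]
252 [ 12.9 161.7] 0.0496 [173 175 178]
258 [ 11.7 158.1] 0.0533 [178 179 183]
264 [ 10.1 155.5] 0.0558 [172 173 177]
270 [  8.7 152.8] 0.0585 [177 178 182]
276 [  5.2 154.1] 0.0572 [134 135 138]
282 [  0.7 157.1] 0.0542 [132 133 136]
288 [ -4.8 161.4] 0.0499 [130 131 134]
```

Call:
{"fn": "send_rows", "kwargs": {"plan": "0.35 0 -0.13 0;0.7 0 -0.25 0;1.05 0 -0.33 0;1.4 0 -0.38 0;1.75 0 -0.4 0"}}

```text
time_s: 10.02
position: [0.4765, -0.0306, 0.2154]
tool_rot: [0.0, 0.787, 0.616, -0.0]
wrist_force: [-5.7, -8.9, 19.3]
finger_gap: 0.021
grasp_force: 33.5
```

Call:
{"fn": "send_rows", "kwargs": {"plan": "0 0 0 0;0 0 0 0"}}

```text
time_s: 10.18
position: [0.4767, -0.0305, 0.2154]
tool_rot: [0.001, 0.787, 0.617, 0.0]
wrist_force: [-4.3, -3.2, 17.6]
finger_gap: 0.0206
grasp_force: 31.4
```

```bash
python3 ang.py w10|awk 'NR==1||$1>170'
```

```text
[ 0.4767 -0.0305  0.2154]
174 [ 40.5 204.1] 0.0113 [84 89 90]
180 [ 37.4 202.8] 0.0125 [86 90 91]
186 [ 34. 203.] 0.0124 [87 91 92]
192 [ 30.6 203.4] 0.012 [88 92 93]
198 [ 26.9 204.3] 0.0111 [88 93 93]
204 [ 25.  198.6] 0.0168 [146 147 151]
210 [ 24.6 188.2] 0.0272 [146 148 150]
216 [ 24.8 177.3] 0.0381 [141 142 145]
222 [ 22.7 174.5] 0.0408 [177 179 183]
228 [ 19.6 174.7] 0.0407 [177 178 183]
234 [ 19.  168.1] 0.0473 [145 147 149]
240 [ 18.7 161.6] 0.0538 [145 144 149]
246 [ 17.7 157.2] 0.0581 [177 178 183]
252 [ 14.6 157.8] 0.0575 [176 178 181]
258 [ 12.4 156.6] 0.0588 [176 176 180]
264 [  9.  157.9] 0.0575 [177 178 182]
270 [  6.4 157.3] 0.0581 [173 173 177]
276 [  3.7 157. ] 0.0584 [176 177 181]
282 [ -0.3 158.8] 0.0565 [171 171 176]
288 [-35.5 214.7] 0.0007 [102 102 104]
```

C is upright (nose top at z = 58 mm) but near the plate's edge. I'll carry it inwards and set it down.

Call:
{"fn": "send_rows", "kwargs": {"plan": "0.2 0 -0.2 0;1.2 0 -0.4 0;2.8 0 -0.4 0;4.2 0 -0.4 0;4.8 0 -0.4 0"}}

```text
time_s: 10.65
position: [0.4883, 0.0179, 0.2183]
tool_rot: [-0.0, 0.787, 0.617, 0.0]
wrist_force: [0.0, -0.5, -1.8]
finger_gap: 0.0211
grasp_force: 22.9
```

Call:
{"fn": "send_rows", "kwargs": {"plan": "0 0 0 0;0 0 0.2 0;0 0 0.3 0;0 0 0.35 0;0 0 0.35 0"}}

```text
time_s: 11.07
position: [0.4881, 0.016, 0.2159]
tool_rot: [-0.0, 0.788, 0.616, 0.001]
wrist_force: [-4.3, 7.6, 19.3]
finger_gap: 0.0208
grasp_force: 27.4
```

```bash
python3 ang.py w11|awk 'NR==1||$1>190'; python3 -c "
from h import *
s=env.read_state();print(s['wrist_force'],s['finger_gap'])"
```

```text
[0.4881 0.016  0.2159]
192 [ 30.5 203.8] 0.0121 [85 92 92]
198 [ 26.9 204.2] 0.0117 [100 105 105]
204 [ 26.3 193.6] 0.0223 [147 148 151]
210 [ 25.6 184.8] 0.0311 [139 140 144]
216 [ 25.1 176.4] 0.0395 [149 149 153]
222 [ 23.4 172.2] 0.0437 [172 173 177]
228 [ 20.2 173. ] 0.0429 [173 173 177]
234 [ 19.  168.2] 0.0476 [145 145 150]
240 [ 18.5 162.1] 0.0537 [147 148 152]
246 [ 17.5 157.5] 0.0584 [174 175 178]
252 [ 14.7 157.7] 0.0582 [173 174 178]
258 [ 11.9 157.6] 0.0583 [169 169 173]
264 [  8.8 158.2] 0.0577 [172 173 177]
270 [  6.2 157.6] 0.0583 [167 167 171]
276 [  3.4 157.4] 0.0584 [171 173 177]
282 [  0.3 157.7] 0.0582 [168 168 171]
288 [-29.1 203.5] 0.0123 [84 86 88]
[-4.31655616  8.00789424 19.41698889] 0.020668676410621072
```

Call:
{"fn": "send_rows", "kwargs": {"plan": "0 0 -0.1 0;0 0 -0.1 0"}}

```text
time_s: 11.28
position: [0.488, 0.0157, 0.2161]
tool_rot: [0.0, 0.788, 0.616, 0.0]
wrist_force: [-1.0, 2.4, 6.6]
finger_gap: 0.0211
grasp_force: 24.2
```

Call:
{"fn": "send_rows", "kwargs": {"plan": "0 0 0 0;0 0 0 0;0 0 0 0;0 0 -0.2 0;0 0 -0.3 0", "claw": 5}}

```text
time_s: 11.7
position: [0.4879, 0.016, 0.2188]
tool_rot: [-0.0, 0.788, 0.616, -0.0]
wrist_force: [0.4, -0.2, -0.3]
finger_gap: 0.0502
grasp_force: 0.0
```

Call:
{"fn": "send_rows", "kwargs": {"plan": "0 0 -2 0;0.4 0 -4 0;0.75 0 -6 0;0.75 0 -6 0;0.75 0 -6 0"}}

```text
time_s: 12.12
position: [0.4899, 0.0234, 0.2795]
tool_rot: [0.001, 0.787, 0.616, 0.001]
wrist_force: [-0.0, -0.3, 0.2]
finger_gap: 0.0501
grasp_force: 0.0
```

```bash
cat > noses.py <<'E'
# find flat disc tops near given height in wrist view; print centre in tool frame
from h import *
import sys
name,zt=sys.argv[1],float(sys.argv[2])
s=env.read_state();a,d=env.get_image("wrist");KT=Tw("wrist",s);P=cloud(KT,d)
cv2.imwrite("pics/%s.png"%name,a[:,:,::-1])
m=((abs(P[...,2]-zt)<.005)&(d>0)&(a.min(2)>90)).astype(np.uint8)
m=cv2.morphologyEx(m,cv2.MORPH_OPEN,np.ones((3,3)))
n,l,st,ce=cv2.connectedComponentsWithStats(m)
print("pos",s["position"].round(4),"force",s["wrist_force"].round(1))
for k in range(1,n):
    if st[k,4]<60: continue
    c,_=cv2.findContours((l==k).astype(np.uint8),cv2.RETR_EXTERNAL,cv2.CHAIN_APPROX_NONE)
    p=ray(KT,c[0][:,0,:],zt)
    (x,y),r=cv2.minEnclosingCircle((p[:,:2]*1000).astype(np.float32))
    h=[p[:,0].min()+p[:,0].max(),p[:,1].min()+p[:,1].max()]
    print("px",ce[k].round(),"world",np.round([x,y],1),"bbox",np.round(np.array(h)*500,1),"r",round(r,1),"z",np.median(P[...,2][l==k]).round(4),"tool",(totool(s,[x/1000,y/1000,zt])*1000).round(1))
E
python3 noses.py w12 .058
```

```text
pos [0.4899 0.0234 0.2795] force [-0.  -0.3  0.2]
px [277. 227.] world [489.6  27.1] bbox [489.7  27. ] r 11.2 z 0.0576 tool [  3.4  -1.6 221.5]
```

View pics/w12.png

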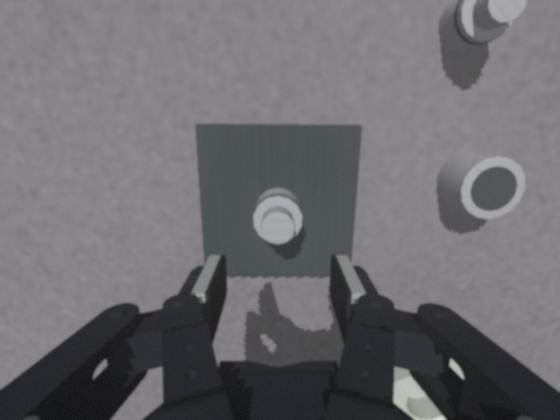

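C stands by itself near the plate's centre (nose at (277,227)). Now I take it again by the nose, and head for a view of the carrier.

Call:
{"fn": "send_rows", "kwargs": {"plan": "0.34 -0.1 2 0;0.34 -0.1 4 0;0.34 -0.1 5.5 0;0.34 -0.1 5.95 0;0.34 -0.1 5.95 0"}}

```text
time_s: 12.58
position: [0.489, 0.0268, 0.2177]
tool_rot: [-0.001, 0.788, 0.616, -0.001]
wrist_force: [-0.6, -0.2, 1.0]
finger_gap: 0.0499
grasp_force: 0.0
```

Call:
{"fn": "send_rows", "kwargs": {"plan": "0 0 0 0;0 0 0 0;0 0 0 0;0 0 0 0;0 0 0 0", "claw": 1.8, "squeeze": 35}}

```text
time_s: 13.0
position: [0.4899, 0.0269, 0.22]
tool_rot: [0.0, 0.788, 0.616, 0.001]
wrist_force: [0.6, -1.2, 5.9]
finger_gap: 0.0199
grasp_force: 34.5
```

Call:
{"fn": "send_rows", "kwargs": {"plan": "0 0 0 0;0 0 -1 0;0 0 -3 0;0 0 -6 0;0 0 -9 0"}}

```text
time_s: 13.42
position: [0.4891, 0.0269, 0.3105]
tool_rot: [-0.001, 0.788, 0.616, -0.001]
wrist_force: [1.1, -0.2, -1.3]
finger_gap: 0.0201
grasp_force: 34.5
```

Call:
{"fn": "send_rows", "kwargs": {"plan": "-3 1.3 0 0;-6.2 2.6 0 0;-9.4 3.9 0 0;-12.5 5.2 0 0;-15.2 6.3 0 0"}}

```text
time_s: 13.83
position: [0.514, -0.1378, 0.31]
tool_rot: [0.0, 0.788, 0.616, 0.0]
wrist_force: [0.3, -0.4, -1.4]
finger_gap: 0.02
grasp_force: 34.6
```

Call:
{"fn": "send_rows", "kwargs": {"plan": "-3.2 1.3 0 0;-6.2 2.6 0 0;-9.4 3.9 0 0;-12.5 5.2 0 0;-15.2 6.3 0 0"}}

```text
time_s: 14.25
position: [0.5386, -0.3005, 0.3099]
tool_rot: [0.0, 0.788, 0.616, -0.0]
wrist_force: [0.9, -0.5, -1.4]
finger_gap: 0.0201
grasp_force: 34.6
```

Call:
{"fn": "send_rows", "kwargs": {"plan": "0 0 0 0;0 0 0 0"}}

```text
time_s: 14.42
position: [0.5384, -0.2996, 0.3095]
tool_rot: [-0.0, 0.788, 0.616, -0.0]
wrist_force: [0.1, 0.4, -1.1]
finger_gap: 0.02
grasp_force: 34.6
```

Run:
```python
from h import *
import pickle
s=env.read_state();a,d=env.get_image("wrist")
pickle.dump((s,a,d,Tw("wrist",s)),open("w13.pkl","wb"));print(s["position"],s["finger_gap"])
cv2.imwrite("pics/w13.png",a[:,:,::-1])
```

```text
[ 0.53843229 -0.29957867  0.30945201] 0.020046850266464286
```

View pics/w13.png

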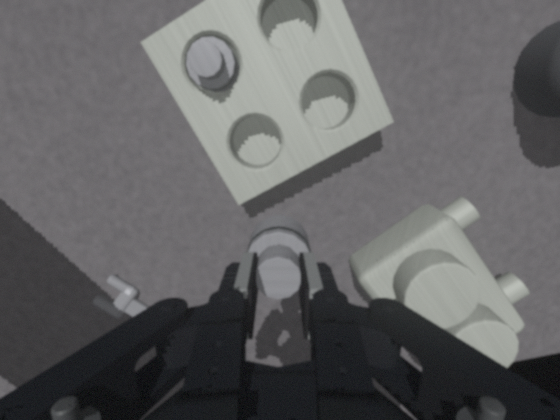

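Carrier view: well2 at (256,138), well1 at (328,98), well0 at (290,18), D at (210,58). Held C is at (279,272).

Run:
```python
from h import *
import pickle
from scipy.optimize import least_squares as LS
s,a,d,KT=pickle.load(open("w13.pkl","rb"));P=cloud(KT,d)
Z=P[...,2]
m=((Z>.027)&(Z<.038)&(d>0)).astype(np.uint8)
pts={}
for n,(u,v) in dict(w2=(256,138),w1=(328,98),w0=(290,18)).items():
    e=[]
    for t in np.radians(range(0,360,6)):
        for r in range(5,60):
            x,y=int(round(u+r*np.cos(t))),int(round(v+r*np.sin(t)))
            if not(0<=x<560 and 0<=y<420): break
            if m[y,x] and m[min(y+int(round(2*np.sin(t))),419),min(x+int(round(2*np.cos(t))),559)]: e.append((x,y));break
    p=ray(KT,e,.032)[:,:2]*1000
    f=LS(lambda q:np.hypot(p[:,0]-q[0],p[:,1]-q[1])-q[2],[*p.mean(0),22],loss="soft_l1")
    pts[n]=f.x[:2];print(n,len(e),f.x.round(1),"tool",(totool(s,[*f.x[:2]/1000,.032])*1000).round(1))
for i,j in (("w0","w1"),("w1","w2")):print(np.linalg.norm(pts[i]-pts[j]),pts[i]-pts[j])
# held piston: nose-top and shoulder pts in tool frame
q=(P-s["position"])@R.from_quat(np.r_[s["tool_rot"][1:],s["tool_rot"][0]]).as_matrix()
reg=np.zeros_like(Z,bool);reg[210:310,235:325]=1
for zz in range(146,180,2):
    k=reg&(abs(q[...,2]*1000-zz)<1)&(a.min(2)>100)&(q[...,0]>-.03)
    if k.sum()>10:t=q[k]*1000;print(zz,k.sum(),t[:,:2].min(0).round(1),t[:,:2].max(0).round(1))
```

```text
w2 60 [ 533.3 -244.7   19.9] tool [ 51.9 -18.2 277.5]
w1 60 [ 592.2 -229.5   19.8] tool [ 81.   35.3 277.5]
w0 42 [ 576.8 -170.3   19.7] tool [134.7   6.  277.5]
61.14235761986452 [-15.38641163  59.1747094 ]
60.89400377296735 [58.94465493 15.28421899]
146 43 [  8.5 -17. ] [ 9.7 15.3]
148 53 [  8.5 -16.9] [ 9.8 15.5]
150 40 [  8.6 -16.7] [ 9.9 15.4]
152 50 [  8.9 -16.9] [ 9.9 15.5]
154 37 [  8.7 -16.8] [10.  15.4]
156 42 [  8.4 -17. ] [ 9.7 15.2]
158 47 [  0.4 -16.9] [ 9.9 15.5]
160 55 [ -8.6 -17.5] [10.  15.7]
162 1282 [-11.3 -17.2] [10.2 15.5]
164 247 [-11.8 -17.5] [10.4 15.7]
166 84 [  6.4 -17.2] [10.6 15.3]
168 95 [  6.  -17.5] [10.5 15.7]
170 53 [  5.5 -17.7] [10.2 14.9]
172 54 [ 6.6 -8.8] [10.6  5.5]
174 50 [ 5.3 -9.9] [10.3  6.6]
176 64 [  5.1 -12. ] [15.2 13.1]
178 661 [  3.9 -15.7] [16.3 14.3]
```

Call:
{"fn": "send_rows", "kwargs": {"plan": "2 -0.7 1 0;4 -1.4 3 0;5.25 -1.75 4.8 0;5.25 -1.75 5.9 0;5.25 -1.75 5.9 0"}}

```text
time_s: 14.88
position: [0.534, -0.2418, 0.2486]
tool_rot: [-0.002, 0.787, 0.617, -0.001]
wrist_force: [-0.1, -0.5, -1.6]
finger_gap: 0.0202
grasp_force: 34.6
```

Call:
{"fn": "send_rows", "kwargs": {"plan": "0 0 0 0;0 0 0.8 0;0 0 1.4 0;0 0 1.8 0;0 0 2.2 0"}}

```text
time_s: 15.3
position: [0.5344, -0.2436, 0.2279]
tool_rot: [-0.0, 0.788, 0.616, -0.0]
wrist_force: [-0.1, -0.6, -1.4]
finger_gap: 0.0203
grasp_force: 34.6
```

Call:
{"fn": "send_rows", "kwargs": {"plan": "0 0 0.4 0;0 0 0.8 0;0 0 1.05 0;0 0 1.15 0;0 0 1.15 0"}}

```text
time_s: 15.72
position: [0.5344, -0.2433, 0.2165]
tool_rot: [-0.0, 0.788, 0.616, -0.0]
wrist_force: [0.1, -0.3, -1.4]
finger_gap: 0.0198
grasp_force: 34.6
```

Call:
{"fn": "send_rows", "kwargs": {"plan": "0 0 0.05 0;0 0 0.1 0;0 0 0.1 0"}}

```text
time_s: 15.97
position: [0.5346, -0.2434, 0.2161]
tool_rot: [0.0, 0.788, 0.616, 0.0]
wrist_force: [0.3, 0.2, 0.7]
finger_gap: 0.0198
grasp_force: 34.8
```

Floor contact. I'll release it, rise and go on to A and B.

Call:
{"fn": "send_rows", "kwargs": {"plan": "0 0 0 0;0 0 0 0;0 0 0 0;0 0 -1 0;0 0 -3 0", "claw": 3.4}}

```text
time_s: 16.38
position: [0.5339, -0.2431, 0.2448]
tool_rot: [-0.002, 0.788, 0.616, -0.001]
wrist_force: [0.2, 0.0, -0.2]
finger_gap: 0.034
grasp_force: 0.0
```

Call:
{"fn": "send_rows", "kwargs": {"plan": "0 0 -2 0;0 0 -4.5 0;-1 0 -6.2 0;-3 1 -6.2 0;-5.2 1.8 -6.2 0"}}

```text
time_s: 16.8
position: [0.5398, -0.2983, 0.3103]
tool_rot: [0.001, 0.787, 0.617, 0.001]
wrist_force: [0.4, 0.2, 0.1]
finger_gap: 0.0341
grasp_force: 0.0
```

Call:
{"fn": "send_rows", "kwargs": {"plan": "0 0 0 0;0 0 0 0"}}

```text
time_s: 16.97
position: [0.5392, -0.2987, 0.3083]
tool_rot: [0.0, 0.788, 0.616, 0.0]
wrist_force: [1.0, 0.1, 0.1]
finger_gap: 0.0339
grasp_force: 0.0
```

```bash
python3 noses.py w14 .054
```

```text
pos [ 0.5392 -0.2987  0.3083] force [1.  0.1 0.1]
px [204.  61.] world [ 517.6 -185.5] bbox [ 517.7 -185.5] r 10.9 z 0.0537 tool [104.7 -48.4 254.3]
px [253. 145.] world [ 534.4 -244. ] bbox [ 534.2 -244. ] r 10.9 z 0.0538 tool [ 52.  -18.  254.3]
px [421. 263.] world [ 635.9 -370.5] bbox [ 636.9 -365.4] r 39.0 z 0.0501 tool [-46.2 111.1 254.3]
px [491. 303.] world [ 689.9 -409.6] bbox [ 688.7 -409.4] r 28.5 z 0.0499 tool [-71.1 173.  254.4]
px [373. 289.] world [ 596.4 -374.5] bbox [ 596.4 -374.5] r 8.2 z 0.0498 tool [-59.6  73.8 254.3]
```

Call:
{"fn": "send_rows", "kwargs": {"plan": "3 0 0 0;7 0.1 0 0;11 0.2 0 0;15 0.3 0 0;19 0.4 0 0", "claw": 5}}

```text
time_s: 17.43
position: [0.5888, -0.1119, 0.308]
tool_rot: [-0.0, 0.787, 0.616, -0.0]
wrist_force: [1.5, 0.2, -0.2]
finger_gap: 0.05
grasp_force: 0.0
```

Call:
{"fn": "send_rows", "kwargs": {"plan": "4 0 0 0;8 0.1 0 0;12 0.2 0 0;15.5 0.3 0 0;18 0.3 0 0"}}

```text
time_s: 17.85
position: [0.6349, 0.0633, 0.308]
tool_rot: [-0.0, 0.787, 0.617, 0.0]
wrist_force: [0.4, 0.3, 0.7]
finger_gap: 0.0501
grasp_force: 0.0
```

Call:
{"fn": "send_rows", "kwargs": {"plan": "0 0 0 0;0 0 0 0"}}

```text
time_s: 18.02
position: [0.6347, 0.0612, 0.3077]
tool_rot: [-0.0, 0.787, 0.617, -0.0]
wrist_force: [0.7, 0.0, 1.3]
finger_gap: 0.05
grasp_force: 0.0
```

```bash
python3 noses.py w15 .046
```

```text
pos [0.6347 0.0612 0.3077] force [0.7 0.  1.3]
px [273. 131.] world [644.9 121.2] bbox [645.1 121.2] r 10.8 z 0.0457 tool [ 60.7  -4.1 261.7]
px [536. 296.] world [821.8 -56.3] bbox [822.2 -56.5] r 6.9 z 0.0437 tool [-69.6 209.9 261.6]
px [537. 359.] world [ 822.  -119.7] bbox [ 822.2 -119.8] r 7.4 z 0.0435 tool [-131.2  225.1  261.6]
```

Call:
{"fn": "send_rows", "kwargs": {"plan": "3 -0.3 1 0;6.13 -0.34 3 0;6.13 -0.34 6 0;6.13 -0.34 8.8 0;6.13 -0.34 9.95 0"}}

```text
time_s: 18.48
position: [0.6453, 0.1188, 0.2047]
tool_rot: [-0.001, 0.788, 0.616, -0.002]
wrist_force: [-0.6, -0.1, -0.6]
finger_gap: 0.0499
grasp_force: 0.0
```

Call:
{"fn": "send_rows", "kwargs": {"plan": "0 0 0 0;0 0 0 0"}}

```text
time_s: 18.65
position: [0.6468, 0.1188, 0.209]
tool_rot: [-0.0, 0.788, 0.616, -0.0]
wrist_force: [-0.1, -0.1, 0.3]
finger_gap: 0.0496
grasp_force: 0.0
```

Call:
{"fn": "send_rows", "kwargs": {"plan": "0 0 0 0;0 0 0 0;0 0 0 0;0 0 0 0;0 0 0 0", "claw": 1.8}}

```text
time_s: 19.07
position: [0.6471, 0.1196, 0.2101]
tool_rot: [0.001, 0.788, 0.616, 0.001]
wrist_force: [-0.8, 0.6, 7.9]
finger_gap: 0.0199
grasp_force: 33.9
```

Call:
{"fn": "send_rows", "kwargs": {"plan": "0 0 -1 0;0 0 -3 0;0 0 -6 0;0 0 -10 0;0 0 -10 0"}}

```text
time_s: 19.48
position: [0.648, 0.1198, 0.317]
tool_rot: [0.003, 0.788, 0.616, 0.005]
wrist_force: [0.5, -0.1, 2.3]
finger_gap: 0.0202
grasp_force: 34.5
```

Call:
{"fn": "send_rows", "kwargs": {"plan": "-3 0 0 0;-7 0 0 0;-11 0 0 0;-15 0 0 0;-19 0 0 0"}}

```text
time_s: 19.9
position: [0.6002, -0.0663, 0.3093]
tool_rot: [0.0, 0.787, 0.616, 0.0]
wrist_force: [0.8, 0.0, -1.7]
finger_gap: 0.0199
grasp_force: 34.4
```

Call:
{"fn": "send_rows", "kwargs": {"plan": "-4 0 0 0;-8 0 0 0;-12 0 0 0;-16 0 0 0;-19.5 0 0 0"}}

```text
time_s: 20.32
position: [0.5531, -0.2564, 0.3093]
tool_rot: [0.001, 0.788, 0.616, 0.0]
wrist_force: [0.8, 0.0, -0.9]
finger_gap: 0.0198
grasp_force: 34.4
```

Call:
{"fn": "send_rows", "kwargs": {"plan": "0 0 0 0;0 0 0 0"}}

```text
time_s: 20.48
position: [0.5534, -0.2556, 0.309]
tool_rot: [0.0, 0.788, 0.615, 0.0]
wrist_force: [0.4, 0.2, -0.7]
finger_gap: 0.0198
grasp_force: 34.4
```

```bash
cat > wells.py <<'E'
from h import *
import sys
from scipy.optimize import least_squares as LS
s=env.read_state();a,d=env.get_image("wrist");KT=Tw("wrist",s);P=cloud(KT,d);Z=P[...,2]
cv2.imwrite("pics/%s.png"%sys.argv[1],a[:,:,::-1]);print(s["position"],s["finger_gap"])
M=np.linalg.inv(KT[1]);K=KT[0]
m=((Z>.027)&(Z<.038)&(d>0)).astype(np.uint8)
for n,c in dict(w1=(.5925,-.2295,.032),w0=(.577,-.170,.032)).items():
    q=M[:3,:3]@c+M[:3,3];u,v=q[0]/q[2]*K[0]+K[2],q[1]/q[2]*K[1]+K[3];e=[]
    for t in np.radians(range(0,360,6)):
        for r in range(5,60):
            x,y=int(round(u+r*np.cos(t))),int(round(v+r*np.sin(t)))
            if not(0<=x<558 and 0<=y<418): break
            if m[y,x]: e.append((x,y));break
    if len(e)<25: print(n,"px",u,v,len(e));continue
    p=ray(KT,e,.032)[:,:2]*1000
    f=LS(lambda q:np.hypot(p[:,0]-q[0],p[:,1]-q[1])-q[2],[*p.mean(0),22],loss="soft_l1")
    print(n,"px",round(u),round(v),len(e),f.x.round(1),"tool",(totool(s,[*f.x[:2]/1000,.032])*1000).round(1))
q=(P-s["position"])@R.from_quat(np.r_[s["tool_rot"][1:],s["tool_rot"][0]]).as_matrix()*1000
k=(abs(q[...,2]-178)<3)&(a.min(2)>100)&(abs(q[...,0])<25)&(abs(q[...,1])<25)
t=q[k];print("held shoulder",t.min(0).round(1),t.max(0).round(1))
k=(q[...,2]<167)&(q[...,2]>158)&(a.min(2)>100)&(abs(q[...,0])<20)&(abs(q[...,1])<8)
t=q[k];print("nose top",t.min(0).round(1),t.max(0).round(1),np.median(t[:,2]))
E
python3 wells.py w16
```

```text
[ 0.55343737 -0.25564193  0.30901311] 0.019843580410143894
w1 px 319 165 60 [ 592.6 -228.8   19.8] tool [ 35.6  31.1 277. ]
w0 px 281 90 60 [ 577.1 -169.8   19.9] tool [ 89.1   1.8 277. ]
held shoulder [  4.5 -17.4 175.1] [ 18.2  14.5 181. ]
nose top [ -9.9  -8.  162.3] [ 12.2   7.8 166.9] 164.12479601209765
```

Call:
{"fn": "send_rows", "kwargs": {"plan": "3 0.1 0 0;6.5 0.26 1 0;8.79 0.26 3 0;8.79 0.26 5 0;8.79 0.26 5.5 0"}}

```text
time_s: 20.95
position: [0.5775, -0.1664, 0.251]
tool_rot: [-0.002, 0.786, 0.618, -0.001]
wrist_force: [-0.6, -0.9, -1.6]
finger_gap: 0.0202
grasp_force: 34.4
```

Call:
{"fn": "send_rows", "kwargs": {"plan": "0 0 0 0;0 0 0.5 0;0 0 1.2 0;0 0 1.9 0;0 0 2.4 0"}}

```text
time_s: 21.37
position: [0.5776, -0.1697, 0.2289]
tool_rot: [0.0, 0.788, 0.616, 0.0]
wrist_force: [0.7, -0.1, -0.9]
finger_gap: 0.0199
grasp_force: 34.4
```

Call:
{"fn": "send_rows", "kwargs": {"plan": "0 0 0.4 0;0 0 0.8 0;0 0 1.05 0;0 0 1.15 0;0 0 1.15 0"}}

```text
time_s: 21.78
position: [0.5777, -0.1694, 0.2183]
tool_rot: [-0.0, 0.788, 0.616, -0.0]
wrist_force: [-3.8, 0.5, 4.0]
finger_gap: 0.0197
grasp_force: 35.0
```

Call:
{"fn": "send_rows", "kwargs": {"plan": "0 0 0.05 0;0 0 0.05 0"}}

```text
time_s: 21.95
position: [0.5777, -0.1694, 0.2182]
tool_rot: [0.0, 0.788, 0.616, -0.0]
wrist_force: [-3.7, 0.8, 9.9]
finger_gap: 0.02
grasp_force: 35.5
```

Call:
{"fn": "send_rows", "kwargs": {"plan": "0 0 0 0;0 0 0 0;0 0 0 0;0 0 -1 0;0 0 -3 0", "claw": 3.4}}

```text
time_s: 22.37
position: [0.5771, -0.1692, 0.2461]
tool_rot: [-0.002, 0.788, 0.616, -0.001]
wrist_force: [-0.0, 1.8, 0.5]
finger_gap: 0.0341
grasp_force: 0.0
```

Call:
{"fn": "send_rows", "kwargs": {"plan": "-1 0 -3 0;-4 0 -5.5 0;-7 0 -6.2 0;-8.8 0 -6.2 0;-8.8 0 -6.2 0"}}

```text
time_s: 22.78
position: [0.5558, -0.2577, 0.3109]
tool_rot: [0.001, 0.788, 0.615, 0.0]
wrist_force: [-0.4, 0.1, -1.1]
finger_gap: 0.034
grasp_force: 0.0
```

```bash
python3 noses.py w17 .054
```

```text
pos [ 0.5558 -0.2577  0.3109] force [-0.4  0.1 -1.1]
px [273.  82.] world [ 575. -168.] bbox [ 574.9 -168. ] r 10.8 z 0.0537 tool [ 92.   -3.7 256.8]
px [199. 130.] world [ 517.9 -185.1] bbox [ 517.9 -185.1] r 11.1 z 0.0537 tool [ 61.5 -55.  256.7]
px [246. 204.] world [ 534.7 -243.6] bbox [ 534.6 -243.5] r 11.3 z 0.0536 tool [  8.9 -24.4 256.8]
px [429. 297.] world [ 656.1 -357.1] bbox [ 655.5 -353.7] r 21.3 z 0.0499 tool [-71.7 120.9 257.2]
px [458. 323.] world [ 676.9 -385.1] bbox [ 676.9 -385.1] r 18.4 z 0.0498 tool [-93.9 147.9 257.3]
```

Call:
{"fn": "send_rows", "kwargs": {"plan": "3 0 0 0;7 -0.2 0 0;11 -0.4 0 0;15 -0.6 0 0;19 -0.8 0 0", "claw": 5}}

```text
time_s: 23.25
position: [0.5944, -0.0655, 0.3094]
tool_rot: [-0.0, 0.787, 0.616, -0.0]
wrist_force: [-0.3, -0.1, 0.2]
finger_gap: 0.05
grasp_force: 0.0
```

Call:
{"fn": "send_rows", "kwargs": {"plan": "4 -0.2 0 0;8 -0.4 0 0;12 -0.6 0 0;16 -0.8 0 0;20 -1 0 0"}}

```text
time_s: 23.67
position: [0.6324, 0.1313, 0.3094]
tool_rot: [-0.0, 0.787, 0.617, -0.0]
wrist_force: [0.6, -0.2, -0.5]
finger_gap: 0.0503
grasp_force: 0.0
```

Call:
{"fn": "send_rows", "kwargs": {"plan": "3.5 -0.2 0 0;5.5 -0.3 0 0;5.5 -0.3 0 0;5.5 -0.3 0 0"}}

```text
time_s: 24.0
position: [0.6426, 0.1839, 0.309]
tool_rot: [-0.0, 0.787, 0.617, -0.0]
wrist_force: [-0.0, 0.5, -0.2]
finger_gap: 0.0501
grasp_force: 0.0
```

```bash
python3 noses.py w18 .046
```

```text
pos [0.6426 0.1839 0.309 ] force [-0.   0.5 -0.2]
px [274. 128.] world [653.7 245.5] bbox [653.6 245.6] r 10.8 z 0.0457 tool [ 62.6  -3.6 263. ]
```

Call:
{"fn": "send_rows", "kwargs": {"plan": "3 -0.3 1 0;6.36 -0.32 3 0;6.36 -0.32 6 0;6.36 -0.32 8.8 0;6.36 -0.32 10 0"}}

```text
time_s: 24.47
position: [0.6542, 0.2436, 0.2054]
tool_rot: [-0.001, 0.788, 0.616, -0.003]
wrist_force: [-1.2, 0.0, -0.4]
finger_gap: 0.05
grasp_force: 0.0
```

Call:
{"fn": "send_rows", "kwargs": {"plan": "0 0 0 0;0 0 0 0"}}

```text
time_s: 24.63
position: [0.6556, 0.2439, 0.21]
tool_rot: [-0.0, 0.788, 0.616, -0.0]
wrist_force: [0.6, -0.1, 0.2]
finger_gap: 0.05
grasp_force: 0.0
```

Call:
{"fn": "send_rows", "kwargs": {"plan": "0 0 0 0;0 0 0 0;0 0 0 0;0 0 0 0;0 0 0 0", "claw": 1.8}}

```text
time_s: 25.05
position: [0.6558, 0.2448, 0.2113]
tool_rot: [0.001, 0.788, 0.616, 0.001]
wrist_force: [-0.8, 0.0, 6.2]
finger_gap: 0.0194
grasp_force: 33.9
```

Call:
{"fn": "send_rows", "kwargs": {"plan": "0 0 -1 0;0 0 -3 0;0 0 -6 0;0 0 -9 0;0 0 -10 0"}}

```text
time_s: 25.47
position: [0.6559, 0.2449, 0.3151]
tool_rot: [0.001, 0.788, 0.616, 0.003]
wrist_force: [0.9, -0.2, 0.0]
finger_gap: 0.0199
grasp_force: 34.4
```

Call:
{"fn": "send_rows", "kwargs": {"plan": "-3 0.2 0 0;-7 0.4 0 0;-11 0.6 0 0;-15 0.8 0 0;-19 1 0 0"}}

```text
time_s: 25.88
position: [0.6185, 0.0563, 0.3094]
tool_rot: [0.0, 0.787, 0.616, -0.0]
wrist_force: [1.1, -0.5, -1.3]
finger_gap: 0.0195
grasp_force: 34.4
```

Call:
{"fn": "send_rows", "kwargs": {"plan": "-4 0.2 0 0;-8 0.4 0 0;-12 0.6 0 0;-16 0.8 0 0;-20 1 0 0"}}

```text
time_s: 26.3
position: [0.5801, -0.1404, 0.3095]
tool_rot: [0.0, 0.788, 0.616, -0.0]
wrist_force: [0.5, 0.2, -1.1]
finger_gap: 0.0199
grasp_force: 34.4
```

Call:
{"fn": "send_rows", "kwargs": {"plan": "-4 0.2 0 0;-8 0.4 0 0;-12 0.5 0 0;-12 0.5 0 0;-12 0.5 0 0"}}

```text
time_s: 26.72
position: [0.5562, -0.2581, 0.3092]
tool_rot: [-0.0, 0.789, 0.615, -0.0]
wrist_force: [0.6, 0.3, -1.4]
finger_gap: 0.0199
grasp_force: 34.4
```

```bash
python3 wells.py w19
```

```text
[ 0.55617347 -0.25813158  0.30920738] 0.01993867066148685
w1 px 316 163 60 [ 592.6 -228.7   19.8] tool [ 37.4  28.2 277.2]
w0 px 277 88 60 [ 575.3 -166.1   12.5] tool [ 94.   -3.8 277.2]
held shoulder [  4.5 -16.9 175. ] [ 16.7  14.1 181. ]
nose top [-10.3  -8.  163.3] [ 11.5   7.9 167. ] 165.38191322751697
```

Call:
{"fn": "send_rows", "kwargs": {"plan": "1.5 1.2 0 0;3 2.4 1 0;3.72 2.9 3 0;3.72 2.9 5 0;3.72 2.9 5.3 0"}}

```text
time_s: 27.18
position: [0.5938, -0.2248, 0.253]
tool_rot: [-0.002, 0.787, 0.617, -0.001]
wrist_force: [-0.4, 0.3, -2.4]
finger_gap: 0.0199
grasp_force: 34.4
```

Call:
{"fn": "send_rows", "kwargs": {"plan": "0 0 0 0;0 0 0.5 0;0 0 1.2 0;0 0 1.9 0;0 0 2.4 0"}}

```text
time_s: 27.6
position: [0.5939, -0.2273, 0.2319]
tool_rot: [0.0, 0.788, 0.616, 0.0]
wrist_force: [0.9, -0.8, -0.7]
finger_gap: 0.0199
grasp_force: 34.4
```

Call:
{"fn": "send_rows", "kwargs": {"plan": "0 0 0.4 0;0 0 0.8 0;0 0 1.05 0;0 0 1.15 0;0 0 1.15 0"}}

```text
time_s: 28.02
position: [0.5941, -0.2272, 0.2206]
tool_rot: [-0.0, 0.788, 0.616, -0.0]
wrist_force: [0.7, -0.1, -2.2]
finger_gap: 0.0198
grasp_force: 34.4
```

Call:
{"fn": "send_rows", "kwargs": {"plan": "0 0 0.05 0;0 0 0.1 0;0 0 0.15 0;0 0 0.15 0"}}

```text
time_s: 28.35
position: [0.5941, -0.2272, 0.2196]
tool_rot: [0.0, 0.788, 0.616, 0.0]
wrist_force: [0.4, -0.2, -0.0]
finger_gap: 0.02
grasp_force: 34.7
```

Call:
{"fn": "send_rows", "kwargs": {"plan": "0 0 0.03 0;0 0 0.03 0"}}

```text
time_s: 28.52
position: [0.5941, -0.2273, 0.2195]
tool_rot: [0.0, 0.788, 0.616, 0.0]
wrist_force: [-1.7, -0.1, 4.8]
finger_gap: 0.0199
grasp_force: 35.0
```

Call:
{"fn": "send_rows", "kwargs": {"plan": "0 0 0 0;0 0 0 0;0 0 0 0;0 0 -1 0;0 0 -3 0", "claw": 3.4}}

```text
time_s: 28.93
position: [0.5935, -0.2269, 0.2476]
tool_rot: [-0.002, 0.788, 0.616, -0.001]
wrist_force: [0.4, 0.2, -0.4]
finger_gap: 0.0341
grasp_force: 0.0
```

Call:
{"fn": "send_rows", "kwargs": {"plan": "0 0 -3 0;-2 -1.5 -5 0;-4.5 -3 -6.2 0;-8 -3 -6.2 0;-8 -3 -6.2 0"}}

```text
time_s: 29.35
position: [0.5442, -0.3017, 0.3131]
tool_rot: [0.002, 0.788, 0.615, 0.0]
wrist_force: [-0.5, -0.5, -0.4]
finger_gap: 0.0341
grasp_force: 0.0
```

Call:
{"fn": "send_rows", "kwargs": {"plan": "0 0 0 0;0 0 0 0"}}

```text
time_s: 29.52
position: [0.5457, -0.2974, 0.3112]
tool_rot: [-0.0, 0.788, 0.616, 0.0]
wrist_force: [0.3, 0.3, 0.1]
finger_gap: 0.034
grasp_force: 0.0
```

```bash
python3 noses.py w20 .054
```

```text
pos [ 0.5457 -0.2974  0.3112] force [0.3 0.3 0.1]
px [275.  15.] world [ 574.7 -168.4] bbox [ 574.8 -169. ] r 10.8 z 0.0537 tool [132.2  -2.9 257.2]
px [196.  66.] world [ 517.8 -185.4] bbox [ 517.7 -185.4] r 11.0 z 0.0537 tool [101.9 -54.1 257.2]
px [319. 103.] world [ 591.2 -226.6] bbox [ 591.1 -226.7] r 10.9 z 0.0537 tool [ 79.6  27.1 257.2]
px [245. 149.] world [ 534.3 -244. ] bbox [ 534.4 -244. ] r 10.8 z 0.0537 tool [ 49.  -23.9 257.2]
px [408. 267.] world [ 632.  -364.6] bbox [ 632.2 -366.3] r 38.8 z 0.0501 tool [-44.5  99.9 257.1]
px [459. 267.] world [ 673.2 -370.8] bbox [ 671.4 -370.8] r 7.5 z 0.0498 tool [-40.7 141.4 257.1]
px [481. 305.] world [ 690.  -410.4] bbox [ 689.6 -410.4] r 34.2 z 0.0499 tool [-75.  167.3 257.1]
```

View pics/w20.png

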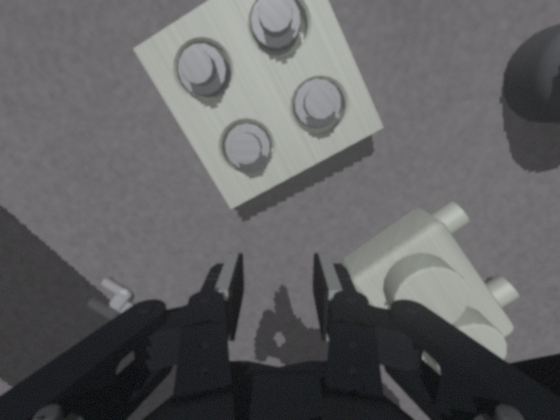

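All four pistons sit nose up at the same height (53.7 mm): new ones at (275,15), (319,103) and (245,149), with D at (196,66) unmoved. The arm is clear, so I'm handing in.

```bash
python3 -c "
from rig import env
print(env.finish_job())"
```

```text
the job is handed in; nothing more can be done
None
```

I put all three pistons nose up and fully down in the carrier's empty wells, after standing the lying one on the steel plate, letting go and taking it again by the nose; the job is handed in at about 30 s of the 67 s allowed.

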